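# Exercise the over/under portion scale both ways

### The arm

A 6-joint arm with a two-finger parallel gripper is mounted at the origin on the work surface. World frame = base frame: x ahead of the robot, y to its left, z up, the work surface at z = 0. Lengths are in m, angles in rad, forces in N, time in s.
With the tool pointing down it reaches from about 0.35 to 0.775 m from the base axis. Payload 5.5 kg.
Tool frame: the origin (TCP) lies on the centre line of the jaws, within the pads' length; the fingertips stand 11 mm ahead of it and the grasp point (between the pads) lies 8 mm behind it (env.tip_reach is the distance from the TCP to the fingertips, in m); z points along the fingers, x is the direction in which the jaws open and shut, and the axes are right-handed (so a half turn about z gives the same grasp; the last joint's range is limited). The gripper opens to 85 mm and grips with 20 to 120 N. Pads are 22 mm wide; open, the fingers measure 114 mm over their backs; the gripper's body (76 mm by 85 mm) begins 54 mm behind the grasp point. The pads swing forward as they close: fully open they stand 13 mm farther back than shut.
Start: joints at [1.157, 0.313, 0.046, 1.304, 0, 1.431], TCP at [0.155, 0.554, 0.242] pointing down, gripper open.
Joint ranges: [-2.76, 2.76], [-0.86, 1.69], [-1.03, 1.26], [-2.2, 2.34], [-1.47, 1.5], [-3.14, 3.14]. Speed limits (rad/s): [2.57, 2.57, 3.14, 3.14, 3.14, 3.14].

### API

Orientations are given as a unit quaternion [w, x, y, z].
In Python, from workcell import env gives the robot as it stands.
- The arm moves only by the tool carry_out, never from a script. Its argument "moves" is one flat list of numbers, 7 for each row, row after row: the gripper command: -1 is shut, 1 is fully open, values between are in proportion, then the shift along the tool's x, y, z in m, then the turn, a rotation vector about the tool's x, y, z in degrees. A call has exactly 5 rows; each row shifts and turns the pose as measured when the row begins, along the tool's axes as they then stand; what a row does not reach is not made up. A row lasts 1/8 s, in which the tool goes at most 62.5 mm and 10.7 degrees, less where a joint would pass 70% of its speed; a pose out of reach is approached as far as the arm can. A call is refused whole if a number of a shift passes 0.0625 or a number of a turn 10.7, either way. A call with a gripper value outside its range is refused whole. The fingers move at their own pace and stop on an object; "squeeze" is the grip in N (left out, the last holds). Time passes only in rows, so rows that do not move let the fingers close, or fill a call up. It gives the time, the measured TCP pose, the force and the opening at its end, in the units of the state.
- env.get_state(): the state, without advancing time (a new reading comes with each control period).
- env.read_camera(name): name is "scene" or "top" or "wrist"; returns the picture (384x512x3 uint8, red, green, blue); there is no depth.
- env.calibration(name): a dict with "camera_matrix" (3x3 intrinsics, pixels), "k1" (the pictures are not rectified: a ray, as slopes to the right and down, at radius r is drawn at 1 + k1 r^2 times it, then the intrinsics apply), "rvec" (rotation vector, rad) and "tvec" (3), from world to camera coordinates, as OpenCV has them; the wrist camera has in their place "hand_eye" (4x4, takes a point from camera to tool coordinates, whose origin is the TCP and whose axes are the tool frame's). Camera axes: x right, y down, z forward; pixel columns grow to the right and rows downward; lengths in m; the calibration is good to about 2 mm. A picture is of the moment at which its call begins: read the wrist's pose just before it. calibration takes no time and is no camera call.
- env.hand_in(): hands the job in, once; it reports no verdict.
The state is a dict: "clock": time; "joint_pos": joint angles; "qvel": joint speeds; "tau": joint torques, N m; "tcp_pos": TCP position; "orientation": TCP orientation; "wrist_force": force on the tool from outside, world axes, zero at the start; "ft_torque": the same for the moment, N m; "finger_gap": finger opening in m.
Only numpy, scipy, OpenCV 4.12 (cv2) and the standard library are available. Lean on these libraries where they do the work, as an engineer would, in place of code of your own. Each camera call takes 0.05 s, during which the arm holds its last target. There are 200 camera calls.

### The job

Check the storeroom's over/under portion scale: with a fingertip press the blue corner pad down until the red needle stands in front of the blue marker, without driving the needle past the marker, keep it there for about a second, then let go so that the needle swings back to the middle. Then do the same with the yellow corner pad and the yellow marker, and leave the scale free with its needle at rest in the middle. Only press the pads: do not shift the two markers, and leave the weight, mug, jar, bottles, carton and tape where they stand, without picking anything up.

Things in the scene. Friction and masses are not known exactly. Their poses are not given: they have to be found in the camera images.
- scale: teal portion scale fixed to the table; base 210 (x) by 300 (y) by 22 mm. Origin: centre of its underside; x away from the robot, y left (to the blue pad), z up. A grey plate, 150 by 300 mm, top 85 mm above the table, rocks on an axle along x, 70 mm above the table. A white upright arc at x = +90 mm reaches, with its markers, 295 mm above the table; nothing hangs over the pads.
- beam (a joint): tilt of plate, pads and needle about the axle, rad. 0: level, needle upright. Positive: yellow (right) corner down, needle leans right to the yellow marker; negative: blue (left) corner down, needle leans left to the blue marker. A 4 N m/rad spring centres it (8 N on a pad at 0.25 rad); stops at +-0.36. The needle is exactly at a marker when this equals that marker's joint value.
- pad_blue_top (a point): centre of the top face of the blue plastic pad on the plate's left corner nearest the robot: 50 mm (x) by 44 mm (y), 6 mm thick. 60 mm from the scale's centre towards the robot, 120 mm left of the axle, 91 mm above the table when level; sinks about 12 mm per 0.1 rad of tilt and tilts with the plate
- pad_yellow_top (a point): centre of the top face of the yellow plastic pad, same size, on the plate's right corner nearest the robot, 120 mm right of the axle, 91 mm above the table when level; sinks about 12 mm per 0.1 rad of tilt
- needle_tip (a point): tip of the red needle, 5 mm wide there, 210 mm from the axle, just in front of the arc on the side away from the robot
- marker_blue_mid (a point): middle of the blue marker, a clip 18 mm wide on the upper edge of the arc left of the middle, taken in the needle's plane 210 mm from the axle: the needle tip coincides with this point when the needle stands exactly at the marker
- marker_blue (a joint): where the blue marker is set on the arc, rad about the axle, same zero and sense as beam; between -0.27 and -0.15
- marker_yellow_mid (a point): middle of the yellow marker, a like clip 18 mm wide on the arc right of the middle, taken in the needle's plane 210 mm from the axle
- marker_yellow (a joint): where the yellow marker is set on the arc, rad about the axle, same zero and sense as beam; between 0.15 and 0.27
- brass_weight: brass check weight with a knob, 42 mm diameter, 44 mm tall, on the table on the robot's side of the scale. Origin: centre of its underside. To be left alone.
- mug: pink mug, 80 mm diameter, 90 mm tall, left of the scale. Origin: centre of its underside. To be left alone.
- jar: amber jar with a yellow cap, 66 mm diameter, 85 mm tall, right of the scale. Origin: centre of its underside. To be left alone.
- syrup_dark: dark syrup bottle, 68 mm diameter, 240 mm tall, far left on the table. Origin: centre of its underside. To be left alone.
- syrup_white: white bottle, 66 mm diameter, 200 mm tall, far left on the table. Origin: centre of its underside. To be left alone.
- carton: small cardboard carton 90 x 130 x 100 mm, far right on the table. Origin: centre of its underside. To be left alone.
- tape_roll: roll of brown tape, 90 mm diameter, 25 mm tall, lying far right on the table. Origin: centre of its underside. To be left alone.

How it is judged:
On the way, in this order (a step that is already met when the one before it is completed fails the run):
1. the blue pad is pressed so that the needle stands at the blue marker (distance between needle_tip and marker_blue_mid below 0.009 m and contact force between the fingers and pad_blue above 1 N), for 0.6 s.
2. the scale is let go and the needle is back in the middle (value of joint beam between -0.03 and 0.03 rad and contact force between the fingers and scale below 0.2 N), for 0.1 s.
3. the yellow pad is pressed so that the needle stands at the yellow marker (distance between needle_tip and marker_yellow_mid below 0.009 m and contact force between the fingers and pad_yellow above 1 N), for 0.6 s.
At the end, for the whole second after the job is handed in: Needle at rest in the middle (within 0.03 rad, 6 mm at its tip), scale untouched, markers within 4 mm and loose things within 20 mm of where they began. On the way each pad, blue first, held the needle tip within 9 mm of its marker's middle for 0.6 s (all of step 2 and velocity of joint beam between -0.05 and 0.05 rad/s and not (distance of marker_blue_mid from where it was at the start of the episode above 0.004 m) and not (distance of marker_yellow_mid from where it was at the start of the episode above 0.004 m) and distance of each of brass_weight, mug, jar, syrup_dark, syrup_white, carton, tape_roll from where it was at the start of the episode below 0.02 m).
It fails at once if the needle is driven wholly past the blue marker (over 15 mm beyond its middle) (y of needle_tip in the frame of marker_blue_mid above 0.015 m).
It fails at once if the needle is driven wholly past the yellow marker (over 15 mm beyond its middle) (y of needle_tip in the frame of marker_yellow_mid below -0.015 m).
It fails at once if a marker is shifted (over 4 mm) (distance of any of marker_blue_mid, marker_yellow_mid from where it was at the start of the episode above 0.004 m).
It fails at once if a loose thing is lifted, carried or pushed away (over 20 mm) (distance of any of brass_weight, mug, jar, syrup_dark, syrup_white, carton, tape_roll from where it was at the start of the episode above 0.02 m).
It also fails if it takes over 48 s, if anything falls off the work surface, if the arm or the gripper's body presses on something with over 40 N, if the wrist force passes 120 N, or if a joint passes its speed limit or range.

## Working session

There is one attempt and no reset: what is moved stays moved. The work goes in short steps, Python scripts to look and compute and a tool call to move; the robot and the scene stay as the last step left them, time stands still between calls to the robot, and variables do not carry over. Pictures are saved under pics/ and viewed, about 8 in all and at most 12, crops included, and the job is handed in when it is done.

Besides the shell and the picture viewer there is one more tool, called after ">>>" by a JSON object that holds its "fn" and its "kwargs", one argument or row to a line. carry_out: Moves the arm, as the interface text tells. Its arguments: {"type":"object","properties":{"moves":{"type":"array"},"squeeze":{"type":"number"}},"required":["moves"]}

```bash
mkdir -p pics; python3 - <<'E'
from workcell import env
import cv2,numpy as np
s=env.get_state();print({k:np.round(v,3) for k,v in s.items()})
ims=[]
for n in("scene","top"):
    im=env.read_camera(n);cv2.imwrite(f"pics/{n}0.png",im[:,:,::-1]);ims.append(im[:,:,::-1])
    c=env.calibration(n);print(n,c)
print(env.calibration("wrist"))
E
```

```text
{'clock': np.float64(0.0), 'joint_pos': array([ 1.157,  0.314,  0.045,  1.304, -0.   ,  1.431]), 'qvel': array([ 0.001, -0.001,  0.001,  0.002, -0.001,  0.001]), 'tau': array([-1.0000e-03, -4.8062e+01,  2.9853e+01,  2.0000e-02, -0.0000e+00,
       -0.0000e+00]), 'tcp_pos': array([0.155, 0.553, 0.241]), 'orientation': array([ 0.   ,  0.797,  0.604, -0.001]), 'wrist_force': array([-0.014, -0.192, -0.356]), 'ft_torque': array([ 0.08 , -0.002, -0.003]), 'finger_gap': np.float64(0.086)}
scene {'camera_matrix': array([[379.09199039,   0.        , 251.93412304],
       [  0.        , 379.09199039, 192.21376343],
       [  0.        ,   0.        ,   1.        ]]), 'k1': -0.006970404260976949, 'rvec': array([ 2.30727836,  1.33010404, -0.35557136]), 'tvec': array([-0.29401289, -0.3103561 ,  1.78818114])}
top {'camera_matrix': array([[425.71021739,   0.        , 265.53678213],
       [  0.        , 425.71021739, 200.01721755],
       [  0.        ,   0.        ,   1.        ]]), 'k1': -0.13010322306642305, 'rvec': array([ 2.19611247, -2.19474838,  0.06390224]), 'tvec': array([1.72876157e-03, 5.45113661e-01, 1.88503455e+00])}
{'camera_matrix': array([[264.64020015,   0.        , 253.9855883 ],
       [  0.        , 264.64020015, 194.59878119],
       [  0.        ,   0.        ,   1.        ]]), 'k1': -0.05720541948826499, 'hand_eye': array([[ 9.99999595e-01,  6.23464693e-04,  6.48924882e-04,
        -1.49081265e-03],
       [-7.80893848e-04,  9.59580529e-01,  2.81433116e-01,
        -7.05314487e-02],
       [-4.47232070e-04, -2.81433509e-01,  9.59580627e-01,
        -1.32140016e-01],
       [ 0.00000000e+00,  0.00000000e+00,  0.00000000e+00,
         1.00000000e+00]])}
```

View pics/scene0.png

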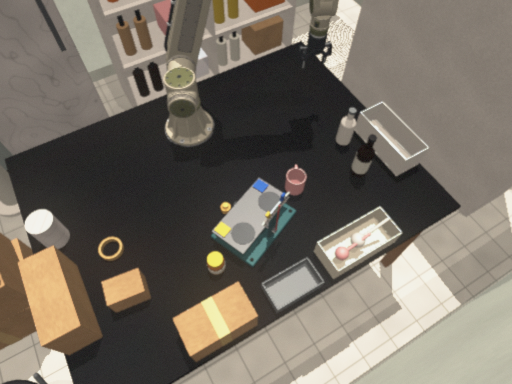

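View pics/top0.png

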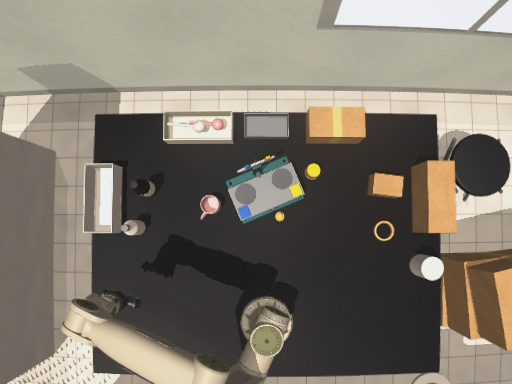

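The scene view shows the blue pad near (260,186), the yellow pad near (222,230), and the weight near (225,208). The top view shows the blue pad at (245,212), the yellow pad at (296,190), and the arc around (238–272,155–170). Next I'll measure the scale pose.

```bash
cat > h.py <<'E'
import cv2,numpy as np
from scipy.spatial.transform import Rotation as R
from workcell import env
def cam(name,st=None):
    c=env.calibration(name);K=c["camera_matrix"]
    if name=="wrist":
        T=np.eye(4);q=st["orientation"];T[:3,:3]=R.from_quat([q[1],q[2],q[3],q[0]]).as_matrix();T[:3,3]=st["tcp_pos"]
        T=T@c["hand_eye"]
    else:
        T=np.eye(4);r=cv2.Rodrigues(c["rvec"])[0];T[:3,:3]=r.T;T[:3,3]=-r.T@c["tvec"]
    return K,c["k1"],T
def ray(cm,uv):
    K,k1,T=cm
    p=cv2.undistortPoints(np.array([[uv]],float),K,np.array([k1,0,0,0]))[0,0]
    return T[:3,3],T[:3,:3]@np.array([p[0],p[1],1.])
def plane(cm,uv,p0,n):
    o,d=ray(cm,uv);return o+d*(np.dot(np.subtract(p0,o),n)/np.dot(d,n))
def proj(cm,P):
    K,k1,T=cm;Ti=np.linalg.inv(T)
    return cv2.projectPoints(np.array([P],float),cv2.Rodrigues(Ti[:3,:3])[0],Ti[:3,3],K,np.array([k1,0,0,0.]))[0][0,0]
def blobs(im,lo,hi,amin=8):
    h=cv2.cvtColor(im,cv2.COLOR_RGB2HSV);m=cv2.inRange(h,np.array(lo),np.array(hi))
    n,l,s,c=cv2.connectedComponentsWithStats(m)
    return [(np.round(c[i],1).tolist(),s[i].tolist()) for i in range(1,n) if s[i,4]>=amin]
BLUE=((105,120,60),(125,255,255));YEL=((22,140,120),(34,255,255));RED=((0,150,90),(6,255,255))
E
python3 - <<'E'
from h import *
for n in("scene","top"):
    im=cv2.imread(f"pics/{n}0.png")[:,:,::-1].copy();cm=cam(n)
    for t,c in(("B",BLUE),("Y",YEL),("R",RED)):
        for b in blobs(im,*c,4):
            p=plane(cm,b[0],[0,0,.091],[0,0,1])
            if abs(p[1])<.25 and .3<p[0]<.9: print(n,t,b,p.round(4))
E
```

```text
scene B ([260.0, 185.4], [253, 180, 15, 12, 104]) [0.492  0.0918 0.091 ]
scene B ([282.5, 195.4], [281, 192, 4, 8, 17]) [0.5761 0.1452 0.091 ]
scene Y ([267.7, 214.5], [266, 212, 4, 5, 11]) [0.6189 0.0508 0.091 ]
scene Y ([222.1, 229.0], [216, 223, 14, 13, 92]) [ 0.5852 -0.1291  0.091 ]
scene Y ([214.2, 258.7], [207, 251, 17, 17, 191]) [ 0.6745 -0.2084  0.091 ]
top B ([246.7, 165.6], [244, 164, 6, 4, 16]) [0.6893 0.0835 0.091 ]
top B ([244.0, 211.7], [238, 205, 13, 14, 114]) [0.4908 0.0945 0.091 ]
top Y ([266.9, 157.1], [265, 155, 5, 5, 16]) [ 0.7264 -0.0034  0.091 ]
top Y ([313.3, 169.7], [307, 163, 14, 14, 151]) [ 0.672  -0.2036  0.091 ]
top Y ([295.5, 189.9], [290, 184, 12, 13, 111]) [ 0.5845 -0.1263  0.091 ]
top Y ([277.5, 217.6], [276, 214, 6, 7, 17]) [ 0.4657 -0.0489  0.091 ]
top Y ([280.0, 214.6], [278, 214, 4, 3, 7]) [ 0.4785 -0.0596  0.091 ]
```

```bash
cat >> h.py <<'E'
pb=np.array([.4915,.093]);py=np.array([.585,-.1275])
yd=(pb-py)/np.linalg.norm(pb-py);X=np.array([yd[1],-yd[0],0]);Y=np.array([yd[0],yd[1],0])
O=np.append((pb+py)/2,0)+.06*X
def loc(p): p=np.asarray(p)-O; return np.array([p@X,p@Y,p[2]])
def world(l): return O+l[0]*X+l[1]*Y+np.array([0,0,l[2]])
def tri(rs):
    A=0;b=0
    for o,d in rs:
        d=d/np.linalg.norm(d);M=np.eye(3)-np.outer(d,d);A=A+M;b=b+M@o
    return np.linalg.solve(A,b)
E
python3 - <<'E'
from h import *
print("yaw",np.arctan2(X[1],X[0]),O)
s,t=cam("scene"),cam("top")
for n,a,b in(("B",(282.5,195.4),(246.7,165.6)),("Y",(267.7,214.5),(266.9,157.1))):
    l=loc(tri([ray(s,a),ray(t,b)]));print(n,l.round(4),"ang",-np.arctan2(l[1],l[2]-.07),np.hypot(l[1],l[2]-.07))
st=env.get_state();q=st["orientation"];M=R.from_quat([q[1],q[2],q[3],q[0]]).as_matrix();print(M.round(3))
# desired: tool y = scale X, z down
z=np.array([0,0,-1.]);D=np.stack([np.cross(X,z),X,z],1)
print("tool-frame rotvec deg",np.degrees(R.from_matrix(M.T@D).as_rotvec()))
for x in(-.0,.06,.09,.095): pass
for c,nm in((s,"scene"),(t,"top")):
  im=cv2.imread(f"pics/{nm}0.png");u=proj(c,world([.09,0,.25])).astype(int)
  cr=im[u[1]-40:u[1]+40,u[0]-40:u[0]+40];cv2.imwrite(f"pics/c_{nm}.png",cv2.resize(cr,(400,400),interpolation=2));print(nm,u)
cv2.imwrite("pics/c.png",np.hstack([cv2.imread("pics/c_scene.png"),cv2.imread("pics/c_top.png")]))
E
```

```text
yaw 0.40105408582742885 [0.593489   0.00617334 0.        ]
B [0.0904 0.0363 0.2846] ang -0.16749222739786768 0.21764915442193156
Y [ 0.0912 -0.0489  0.2782] ang 0.23059711280705125 0.21383386522704237
[[ 0.27   0.963 -0.001]
 [ 0.963 -0.27  -0.002]
 [-0.002 -0.    -1.   ]]
tool-frame rotvec deg [ -0.042836     0.08553412 -38.66721342]
scene [275 207]
top [255 163]
```

View pics/c.png

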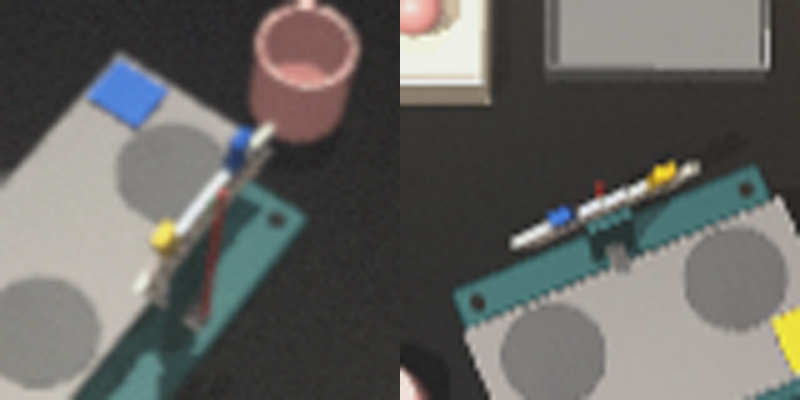

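The triangulated markers are at about -0.167 rad (blue) and +0.231 rad (yellow). In the left (scene) crop the needle is clearly visible at (225,190)–(200,320), between the blue clip (238,148) and the yellow clip (163,237). Moving above the blue pad with the jaws shut.

>>> {"fn": "carry_out", "kwargs": {
  "moves": [-1,-0.0352,0.0448,0,0,0,0,-1,-0.0352,0.0448,0,0,0,0,-1,-0.0352,0.0448,0,0,0,0,-1,-0.0352,0.0448,0,0,0,0,-1,-0.0352,0.0448,0,0,0,0],
  "squeeze": 20
}}

```text
clock: 0.72
tcp_pos: [0.3255, 0.3197, 0.2388]
orientation: [0.001, 0.794, 0.608, -0.002]
wrist_force: [1.1, -0.2, -0.2]
finger_gap: 0.0002
```

>>> {"fn": "carry_out", "kwargs": {
  "moves": [-1,-0.0352,0.0448,0,0,0,0,-1,-0.0352,0.0448,0,0,0,0,-1,-0.0352,0.0448,0,0,0,0,-1,-0.0352,0.0448,0,0,0,0,-1,-0.0352,0.0448,0,0,0,0]
}}

```text
clock: 1.35
tcp_pos: [0.4991, 0.0827, 0.2383]
orientation: [0.0, 0.794, 0.608, -0.002]
wrist_force: [0.8, 0.8, -0.4]
finger_gap: 0.0001
```

>>> {"fn": "carry_out", "kwargs": {
  "moves": [-1,0,0,0,0,0,-9.7,-1,0,0,0,0,0,-9.7,-1,0,0,0,0,0,-9.7,-1,0,0,0,0,0,-9.6,-1,0,0,0,0,0,0]
}}

```text
clock: 1.98
tcp_pos: [0.5005, 0.0773, 0.2352]
orientation: [-0.002, 0.544, 0.839, -0.004]
wrist_force: [0.0, 0.5, -0.4]
finger_gap: -0.0002
```

```bash
cat >> h.py <<'E'
def rep(l):
    "move in tool axes that brings the TCP to scale point l, and the turn to tool y = scale X"
    st=env.get_state();q=st["orientation"];M=R.from_quat([q[1],q[2],q[3],q[0]]).as_matrix()
    z=np.array([0,0,-1.]);D=np.stack([np.cross(X,z),X,z],1)
    print("t",st["clock"].round(3),"tcp",st["tcp_pos"].round(4),"loc",loc(st["tcp_pos"]).round(4),"F",st["wrist_force"].round(2),"gap",st["finger_gap"].round(3))
    print("tool move",(M.T@(world(l)-st["tcp_pos"])).round(4),"turn",np.degrees(R.from_matrix(M.T@D).as_rotvec()).round(2))
    return st
E
python3 - <<'E'
from h import *
print(env.tip_reach)
st=rep([-.06,.12,.122])
im=env.read_camera("wrist");cv2.imwrite("pics/w1.png",im[:,:,::-1])
cm=cam("wrist",st)
for t,c in(("B",BLUE),("Y",YEL)):
    for b in blobs(im,*c,40): print(t,b,loc(plane(cm,b[0],[0,0,.091],[0,0,1])).round(4),"mk",loc(plane(cm,b[0],world([.09,0,0]),X)).round(4))
E
```

```text
0.011Traceback (most recent call last):
  File "<stdin>", line 3, in <module>
  File "h.py", line 40, in rep
    print("t",st["clock"].round(3),"tcp",st["tcp_pos"].round(4),"loc",loc(st["tcp_pos"]).round(4),"F",st["wrist_force"].round(2),"gap",st["finger_gap"].round(3))
              ^^^^^^^^^^^^^^^^^
AttributeError: 'float' object has no attribute 'round'
```

```bash
sed -i 's/st\["clock"\].round(3)/round(float(st["clock"]),2)/; s/st\["finger_gap"\].round(3)/round(float(st["finger_gap"]),4)/' h.py; python3 - <<'E'
from h import *
st=rep([-.06,.12,.122])
im=env.read_camera("wrist");cv2.imwrite("pics/w1.png",im[:,:,::-1])
cm=cam("wrist",st)
for t,c in(("B",BLUE),("Y",YEL)):
    for b in blobs(im,*c,40): print(t,b,loc(plane(cm,b[0],[0,0,.091],[0,0,1])).round(4),"mk",loc(plane(cm,b[0],world([.09,0,0]),X)).round(4))
E
```

```text
t 1.98 tcp [0.5005 0.0773 0.2352] loc [-0.0578  0.1018  0.2352] F [ 0.05  0.55 -0.44] gap -0.0002
tool move [ 0.0183 -0.0008  0.1132] turn [-0.51  0.    1.14]
B ([271.1, 184.5], [252, 163, 40, 44, 1660]) [-0.0613  0.1185  0.091 ] mk [ 0.09    0.1637 -0.5348]
Y ([8.6, 216.0], [0, 197, 17, 44, 343]) [-0.0175 -0.1886  0.091 ] mk [ 0.09   -0.4669 -0.1775]
```

View pics/w1.png

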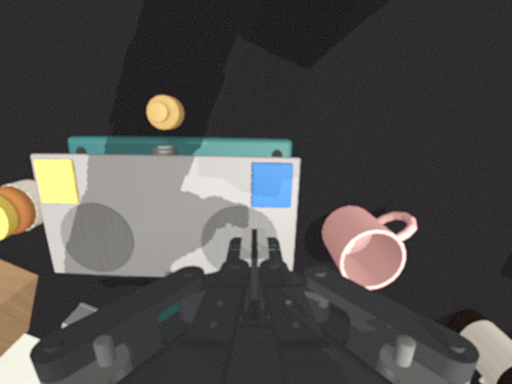

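The wrist view shows the blue pad at (271,185), which casts to within 2 mm of the predicted place, and the mug is clear at (365,245). Lowering to 20 mm above the pad.

>>> {"fn": "carry_out", "kwargs": {
  "moves": [-1,0.018,-0.001,0.02,-0.5,0,1.1,-1,0,0,0.03,0,0,0,-1,0,0,0.03,0,0,0,-1,0,0,0.025,0,0,0,-1,0,0,0,0,0,0]
}}

```text
clock: 2.65
tcp_pos: [0.4919, 0.0941, 0.1277]
orientation: [0.0, 0.559, 0.829, 0.0]
wrist_force: [0.1, -0.1, -0.0]
finger_gap: -0.0002
```

```bash
python3 - <<'E'
from h import *
rep([-.06,.12,.081])
E
```

```text
t 2.65 tcp [0.4919 0.0941 0.1277] loc [-0.0591  0.1206  0.1277] F [ 0.08 -0.07 -0.02] gap -0.0002
tool move [-0.0006 -0.0009  0.0467] turn [ 0.06  0.02 -0.9 ]
```

>>> {"fn": "carry_out", "kwargs": {
  "moves": [-1,0,0,0.012,0,0,-0.4,-1,0,0,0.01,0,0,0,-1,0,0,0.007,0,0,0,-1,0,0,0.004,0,0,0,-1,0,0,0.003,0,0,0]
}}

```text
clock: 3.28
tcp_pos: [0.4939, 0.0949, 0.0926]
orientation: [0.002, 0.556, 0.831, 0.002]
wrist_force: [-1.5, 0.7, 3.8]
finger_gap: -0.0001
```

```bash
cat >> h.py <<'E'
def look(tag):
    st=rep([-.06,.12,.084])
    c=cam("scene");im=env.read_camera("scene")
    u=proj(c,world([.09,0,.24])).astype(int)
    cr=im[u[1]-35:u[1]+35,u[0]-40:u[0]+40][:,:,::-1]
    cv2.imwrite(f"pics/{tag}.png",cv2.resize(cr,(640,560),interpolation=cv2.INTER_CUBIC))
    # needle: fit line to reddish pixels in the needle plane
    i=im.astype(int);m=(i[:,:,0]>1.6*i[:,:,1])&(i[:,:,0]-i[:,:,2]>30)&(i[:,:,0]>60)
    L=[]
    for v,w in zip(*np.nonzero(m)):
        l=loc(plane(c,(w,v),world([.099,0,0]),X))
        if abs(l[1])<.1 and .08<l[2]<.29: L.append([l[1],l[2]-.07])
    L=np.array(L)
    if len(L)>4:
        a=-np.arctan2(L[:,0],L[:,1]);far=np.hypot(*L.T)>.1
        print("needle n",len(L),"angle med",np.median(a[far]).round(3),"rmax",np.hypot(*L.T).max().round(3),"tip y,z",L[np.argmax(np.hypot(*L.T))].round(3))
    for t,cc in(("B",BLUE),("Y",YEL)):
        for b in blobs(im,*cc,3):
            l=loc(plane(c,b[0],world([.09,0,0]),X));
            if abs(l[1])<.09 and .24<l[2]<.32: print(t,b[0],l.round(3),"ang",-np.arctan2(l[1],l[2]-.07).round(3))
    return st
E
python3 - <<'E'
from h import *
look("p1")
E
```

```text
t 3.27 tcp [0.4939 0.0949 0.0926] loc [-0.0571  0.1206  0.0926] F [-1.48  0.71  3.77] gap -0.0001
tool move [-0.0006 -0.003   0.0086] turn [ 0.33  0.03 -0.59]
needle n 14 angle med -0.1 rmax 0.209 tip y,z [0.02  0.208]
B [282.4, 195.3] [0.09  0.035 0.287] ang -0.158
Y [267.4, 214.0] [ 0.09  -0.051  0.284] ang 0.235
```

Needle about -0.10 and force 3.8 N; I need about 6–7 mm more.

>>> {"fn": "carry_out", "kwargs": {
  "moves": [-1,0,-0.001,0.002,0,0,0,-1,0,0,0.002,0,0,0,-1,0,0,0.002,0,0,0,-1,0,0,0.001,0,0,0,-1,0,0,0.0005,0,0,0]
}}

```text
clock: 3.95
tcp_pos: [0.4937, 0.0953, 0.0857]
orientation: [0.002, 0.556, 0.831, 0.003]
wrist_force: [-1.4, 2.1, 4.8]
finger_gap: 0.0002
```

```bash
python3 - <<'E'
from h import *
look("p2")
E
```

```text
t 3.95 tcp [0.4937 0.0953 0.0857] loc [-0.0571  0.121   0.0857] F [-1.39  2.14  4.75] gap 0.0002
tool move [-0.001  -0.0029  0.0017] turn [ 0.47  0.   -0.55]
needle n 8 angle med -0.166 rmax 0.207 tip y,z [0.033 0.204]
B [282.4, 194.8] [0.09  0.034 0.291] ang -0.152
Y [267.2, 214.1] [ 0.09  -0.053  0.285] ang 0.239
```

View pics/p2.png

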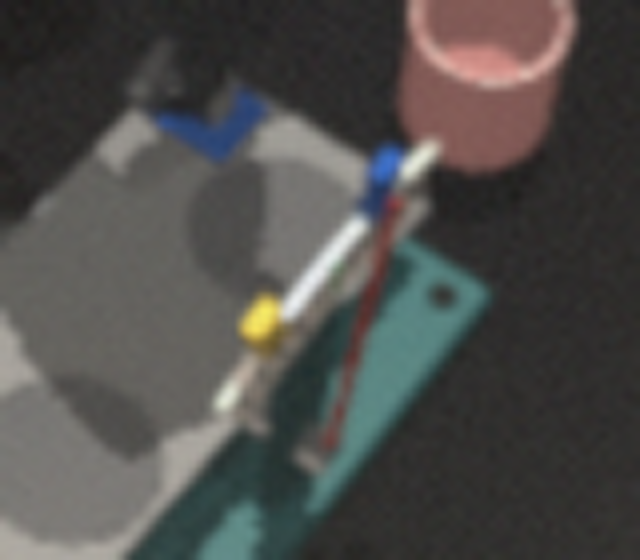

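The crop shows the needle tip at (393,200), directly below the blue clip at (384,180), so it's in line with the marker. Holding for 1.25 s.

>>> {"fn": "carry_out", "kwargs": {
  "moves": [-1,0,0,0,0,0,0,-1,0,0,0,0,0,0,-1,0,0,0,0,0,0,-1,0,0,0,0,0,0,-1,0,0,0,0,0,0]
}}

```text
clock: 4.62
tcp_pos: [0.4937, 0.0953, 0.0859]
orientation: [0.002, 0.556, 0.831, 0.003]
wrist_force: [-2.6, 2.1, 5.0]
finger_gap: -0.0001
```

>>> {"fn": "carry_out", "kwargs": {
  "moves": [-1,0,0,0,0,0,0,-1,0,0,0,0,0,0,-1,0,0,0,0,0,0,-1,0,0,0,0,0,0,-1,0,0,0,0,0,0]
}}

```text
clock: 5.25
tcp_pos: [0.4937, 0.0952, 0.0859]
orientation: [0.002, 0.556, 0.831, 0.003]
wrist_force: [-1.7, 3.2, 5.6]
finger_gap: 0.0002
```

```bash
python3 - <<'E'
from h import *
look("p3")
E
```

```text
t 5.25 tcp [0.4937 0.0952 0.0859] loc [-0.0571  0.121   0.0859] F [-1.74  3.24  5.56] gap 0.0002
tool move [-0.001  -0.0029  0.0019] turn [ 0.48  0.   -0.56]
needle n 11 angle med -0.161 rmax 0.207 tip y,z [0.033 0.204]
B [282.3, 195.2] [0.09  0.034 0.289] ang -0.153
Y [267.4, 214.1] [ 0.09  -0.051  0.283] ang 0.236
```

The needle held steady at about -0.163, against the marker at -0.153 to -0.167. Releasing gently.

>>> {"fn": "carry_out", "kwargs": {
  "moves": [-1,0,0,-0.005,0,0,0,-1,0,0,-0.007,0,0,0,-1,0,0,-0.01,0,0,0,-1,0,0,-0.02,0,0,0,-1,0,0,-0.025,0,0,0]
}}

```text
clock: 5.92
tcp_pos: [0.492, 0.0934, 0.1536]
orientation: [0.002, 0.557, 0.831, 0.001]
wrist_force: [0.7, 0.3, 0.1]
finger_gap: 0.0004
```

>>> {"fn": "carry_out", "kwargs": {
  "moves": [-1,0,0,0,0,0,0,-1,0,0,0,0,0,0,-1,0,0,0,0,0,0,-1,0,0,0,0,0,0,-1,0,0,0,0,0,0]
}}

```text
clock: 6.55
tcp_pos: [0.4917, 0.0929, 0.1532]
orientation: [0.002, 0.557, 0.831, 0.0]
wrist_force: [0.1, 0.2, -0.6]
finger_gap: 0.0001
```

```bash
sed -i 's/\[-.06,.12,.084\]/[-.06,-.12,.128]/' h.py; python3 - <<'E'
from h import *
look("p4")
E
```

```text
t 6.55 tcp [0.4917 0.0929 0.1532] loc [-0.0598  0.1195  0.1532] F [ 0.06  0.19 -0.58] gap 0.0001
tool move [-0.2395  0.0026  0.0258] turn [ 0.13  0.15 -0.67]
needle n 11 angle med -0.014 rmax 0.206 tip y,z [0.003 0.206]
B [282.5, 195.4] [0.09  0.035 0.285] ang -0.163
Y [267.3, 214.2] [ 0.09  -0.052  0.284] ang 0.238
```

The needle is back at about 0. Moving across to the yellow pad.

>>> {"fn": "carry_out", "kwargs": {
  "moves": [-1,-0.052,0,0,0,0,0,-1,-0.052,0,0,0,0,0,-1,-0.052,0,0,0,0,0,-1,-0.052,0.001,0,0,0,0,-1,-0.03,0.001,0,0,0,-0.5]
}}

```text
clock: 7.22
tcp_pos: [0.5864, -0.1299, 0.1529]
orientation: [0.001, 0.55, 0.835, 0.0]
wrist_force: [0.2, 0.3, 0.1]
finger_gap: -0.0002
```

>>> {"fn": "carry_out", "kwargs": {
  "moves": [-1,0,0,0,0,0,0,-1,0,0,0.01,0,0,0,-1,0,0,0.01,0,0,0,-1,0,0,0,0,0,0,-1,0,0,0,0,0,0]
}}

```text
clock: 7.85
tcp_pos: [0.5851, -0.1286, 0.1299]
orientation: [-0.0, 0.55, 0.835, 0.0]
wrist_force: [0.2, 0.4, -0.1]
finger_gap: 0.0002
```

```bash
python3 - <<'E'
from h import *
look("p5")
E
```

```text
t 7.85 tcp [ 0.5851 -0.1286  0.1299] loc [-0.0603 -0.1209  0.1299] F [ 0.21  0.38 -0.1 ] gap 0.0002
tool move [0.0009 0.0003 0.0019] turn [-0.   -0.06  0.24]
needle n 12 angle med -0.012 rmax 0.206 tip y,z [0.003 0.206]
B [282.6, 195.3] [0.09  0.036 0.285] ang -0.166
Y [267.7, 214.5] [ 0.09  -0.049  0.277] ang 0.233
```

>>> {"fn": "carry_out", "kwargs": {
  "moves": [-1,0.001,0,0.014,0,0,0,-1,0,0,0.011,0,0,0,-1,0,0,0.009,0,0,0,-1,0,0,0.006,0,0,0,-1,0,0,0.003,0,0,0]
}}

```text
clock: 8.52
tcp_pos: [0.5862, -0.1287, 0.0858]
orientation: [0.002, 0.55, 0.835, 0.0]
wrist_force: [-0.4, -0.1, 5.5]
finger_gap: 0.0001
```

```bash
python3 - <<'E'
from h import *
look("p6")
E
```

```text
t 8.53 tcp [ 0.5862 -0.1287  0.0858] loc [-0.0594 -0.1213  0.0858] F [-0.37 -0.12  5.53] gap 0.0001
tool move [ 0.0012 -0.0005 -0.0422] turn [0.12 0.17 0.23]
needle n 14 angle med 0.136 rmax 0.2 tip y,z [-0.025  0.198]
B [282.4, 195.8] [0.09  0.035 0.283] ang -0.163
Y [267.7, 214.5] [ 0.09  -0.049  0.277] ang 0.233
```

>>> {"fn": "carry_out", "kwargs": {
  "moves": [-1,0,0,0.002,0,0,0,-1,0,0,0.002,0,0,0,-1,0,0,0.002,0,0,0,-1,0,0,0.001,0,0,0,-1,0,0,0.0005,0,0,0]
}}

```text
clock: 9.2
tcp_pos: [0.5862, -0.1287, 0.081]
orientation: [0.003, 0.55, 0.835, 0.0]
wrist_force: [-1.5, -0.5, 6.9]
finger_gap: -0.0
```

```bash
python3 - <<'E'
from h import *
look("p7")
E
```

```text
t 9.2 tcp [ 0.5862 -0.1287  0.081 ] loc [-0.0594 -0.1214  0.081 ] F [-1.47 -0.52  6.93] gap -0.0
tool move [ 0.0012 -0.0004 -0.047 ] turn [0.19 0.22 0.22]
needle n 17 angle med 0.169 rmax 0.206 tip y,z [-0.037  0.202]
B [282.4, 195.8] [0.09  0.035 0.283] ang -0.163
Y [267.7, 214.3] [ 0.09  -0.049  0.279] ang 0.232
```

View pics/p7.png

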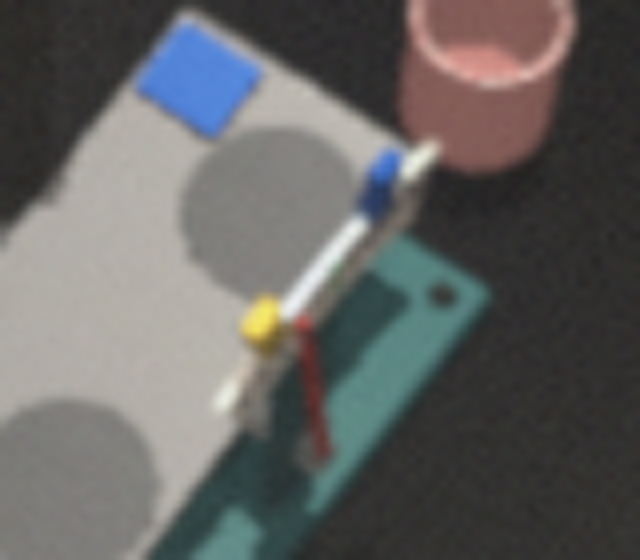

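In the crop the needle tip (303,320) is about 0.04 rad short of in line with the yellow clip (263,325). Pressing about 3 mm more.

>>> {"fn": "carry_out", "kwargs": {
  "moves": [-1,0,0,0.0015,0,0,0,-1,0,0,0.0015,0,0,0,-1,0,0,0.001,0,0,0,-1,0,0,0.0005,0,0,0,-1,0,0,0,0,0,0]
}}

```text
clock: 9.88
tcp_pos: [0.5862, -0.1287, 0.0804]
orientation: [0.004, 0.55, 0.835, 0.001]
wrist_force: [-1.7, -0.6, 6.3]
finger_gap: 0.0003
```

```bash
python3 - <<'E'
from h import *
look("p8")
E
```

```text
t 9.88 tcp [ 0.5862 -0.1287  0.0804] loc [-0.0594 -0.1213  0.0804] F [-1.74 -0.63  6.25] gap 0.0003
tool move [ 0.0011 -0.0004 -0.0476] turn [0.28 0.3  0.23]
needle n 19 angle med 0.179 rmax 0.206 tip y,z [-0.037  0.202]
B [282.3, 195.9] [0.09  0.034 0.283] ang -0.16
Y [267.7, 214.3] [ 0.09  -0.049  0.279] ang 0.232
```

View pics/p8.png

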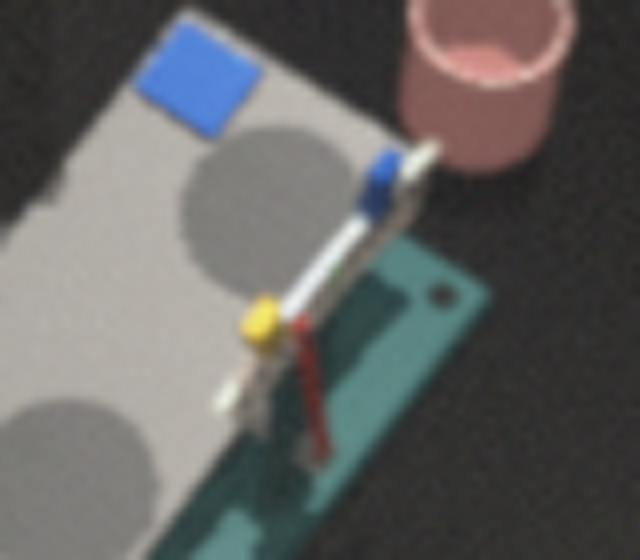

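The needle hardly moved, because small rows are swallowed by the servo's yield under load. Using slightly larger rows.

>>> {"fn": "carry_out", "kwargs": {
  "moves": [-1,0,0,0.0025,0,0,0,-1,0,0,0.0025,0,0,0,-1,0,0,0.0025,0,0,0,-1,0,0,0,0,0,0,-1,0,0,0,0,0,0]
}}

```text
clock: 10.55
tcp_pos: [0.5862, -0.1287, 0.0774]
orientation: [0.005, 0.55, 0.835, 0.001]
wrist_force: [-2.0, 0.2, 6.5]
finger_gap: -0.0002
```

```bash
python3 - <<'E'
from h import *
look("p9")
E
```

```text
t 10.55 tcp [ 0.5862 -0.1287  0.0774] loc [-0.0594 -0.1213  0.0774] F [-2.    0.24  6.53] gap -0.0002
tool move [ 0.0009 -0.0003 -0.0506] turn [0.38 0.39 0.24]
needle n 23 angle med 0.201 rmax 0.209 tip y,z [-0.043  0.204]
B [282.3, 195.8] [0.09  0.034 0.284] ang -0.159
Y [267.6, 214.4] [ 0.09  -0.05   0.279] ang 0.234
```

The estimates now bracket the yellow marker (0.232): 0.20–0.22 from the image, about 0.24 from depth. Holding.

>>> {"fn": "carry_out", "kwargs": {
  "moves": [-1,0,0,0,0,0,0,-1,0,0,0,0,0,0,-1,0,0,0,0,0,0,-1,0,0,0,0,0,0,-1,0,0,0,0,0,0]
}}

```text
clock: 11.22
tcp_pos: [0.5861, -0.1287, 0.0816]
orientation: [0.006, 0.55, 0.835, 0.001]
wrist_force: [-0.9, -0.2, 5.9]
finger_gap: -0.0001
```

>>> {"fn": "carry_out", "kwargs": {
  "moves": [-1,0,0,0,0,0,0,-1,0,0,0,0,0,0,-1,0,0,0,0,0,0,-1,0,0,0,0,0,0,-1,0,0,0,0,0,0]
}}

```text
clock: 11.85
tcp_pos: [0.5861, -0.1287, 0.0849]
orientation: [0.007, 0.55, 0.835, 0.001]
wrist_force: [-1.9, -1.1, 4.5]
finger_gap: 0.0001
```

```bash
python3 - <<'E'
from h import *
look("p10")
im=env.read_camera("top");c=cam("top");u=proj(c,world([.09,0,.26])).astype(int)
a=cv2.resize(im[u[1]-20:u[1]+20,u[0]-25:u[0]+25,::-1],(400,320),interpolation=2)
b=cv2.resize(cv2.imread("pics/p10.png"),(366,320));cv2.imwrite("pics/p10b.png",np.hstack([a,b]))
E
```

```text
t 11.85 tcp [ 0.5861 -0.1287  0.0849] loc [-0.0595 -0.1212  0.0849] F [-1.89 -1.08  4.5 ] gap 0.0001
tool move [ 0.0008 -0.0001 -0.0431] turn [0.55 0.54 0.24]
needle n 15 angle med 0.137 rmax 0.2 tip y,z [-0.025  0.198]
B [282.3, 195.9] [0.09  0.034 0.283] ang -0.16
Y [267.7, 214.3] [ 0.09  -0.049  0.279] ang 0.232
```

View pics/p10b.png

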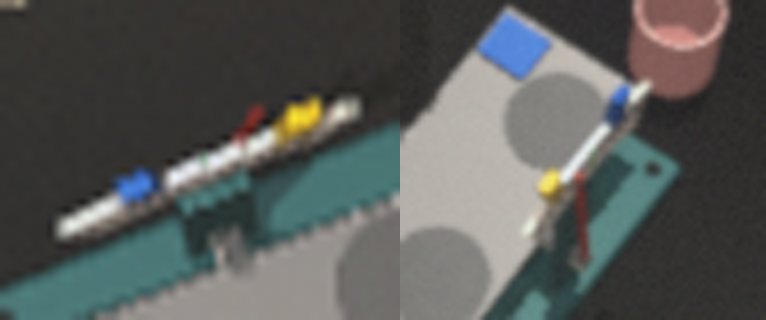

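During the hold the pad crept up: rows with no shift yield about 0.8 mm each under load. The top view at left shows the needle (255,110) short of the yellow clip (300,118). I'll press again and compensate with about 0.85 mm per row to hold.

>>> {"fn": "carry_out", "kwargs": {
  "moves": [-1,0,0,0.0025,0,0,0,-1,0,0,0.0025,0,0,0,-1,0,0,0.0025,-0.3,-0.3,0,-1,0,0,0.002,0,0,0,-1,0,0,0.0015,0,0,0]
}}

```text
clock: 12.58
tcp_pos: [0.586, -0.1287, 0.0775]
orientation: [0.011, 0.55, 0.835, 0.002]
wrist_force: [-2.1, 0.3, 8.5]
finger_gap: -0.0
```

```bash
python3 - <<'E'
from h import *
look("p11")
E
```

```text
t 12.57 tcp [ 0.586  -0.1287  0.0775] loc [-0.0595 -0.1212  0.0775] F [-2.06  0.28  8.45] gap -0.0
tool move [ 0.0004  0.0003 -0.0506] turn [0.93 0.92 0.24]
needle n 21 angle med 0.204 rmax 0.209 tip y,z [-0.043  0.204]
B [282.2, 195.9] [0.09  0.034 0.284] ang -0.156
Y [267.5, 214.3] [ 0.09  -0.051  0.281] ang 0.236
```

>>> {"fn": "carry_out", "kwargs": {
  "moves": [-1,0,0,0.0011,0.2,0.2,0,-1,0,0,0.001,0.2,0.2,0,-1,0,0,0.001,0.2,0.2,0,-1,0,0,0.001,0.2,0.2,0,-1,0,0,0.0009,0.2,0.2,0]
}}

```text
clock: 13.25
tcp_pos: [0.5863, -0.1287, 0.0771]
orientation: [0.0, 0.55, 0.835, 0.0]
wrist_force: [-2.3, -0.1, 7.0]
finger_gap: -0.0001
```

```bash
python3 - <<'E'
from h import *
look("p12")
im=env.read_camera("top");c=cam("top");u=proj(c,world([.09,0,.26])).astype(int)
a=cv2.resize(im[u[1]-20:u[1]+20,u[0]-25:u[0]+25,::-1],(400,320),interpolation=2)
b=cv2.resize(cv2.imread("pics/p12.png"),(366,320));cv2.imwrite("pics/p12b.png",np.hstack([a,b]))
E
```

```text
t 13.25 tcp [ 0.5863 -0.1287  0.0771] loc [-0.0593 -0.1214  0.0771] F [-2.26 -0.14  6.99] gap -0.0001
tool move [ 0.0014 -0.0006 -0.0509] turn [0.03 0.01 0.25]
needle n 19 angle med 0.209 rmax 0.209 tip y,z [-0.043  0.204]
B [282.2, 195.9] [0.09  0.034 0.284] ang -0.156
Y [267.4, 214.2] [ 0.09  -0.051  0.283] ang 0.237
```

View pics/p12b.png

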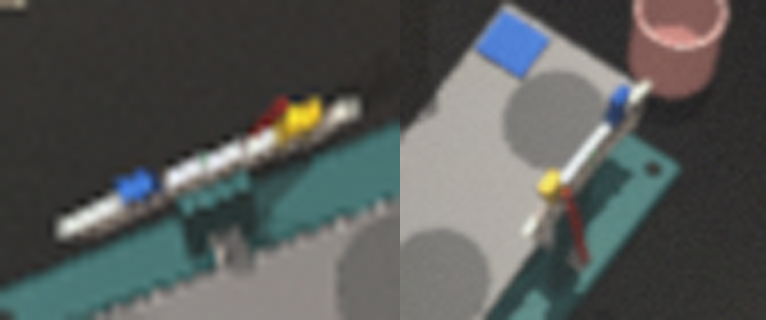

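The top view (left) shows the needle tip at (280,103), just beside the yellow clip (300,118), and the scene view agrees. I estimate it's about 3 mm short, inside the 9 mm tolerance. Pressing slightly more and holding on.

>>> {"fn": "carry_out", "kwargs": {
  "moves": [-1,0,0,0.0017,0.1,0.1,0,-1,0,0,0.0015,0.1,0.1,0,-1,0,0,0.0011,0.1,0.1,0,-1,0,0,0.0009,0.1,0.1,0,-1,0,0,0.0009,0.1,0.1,0]
}}

```text
clock: 13.98
tcp_pos: [0.5863, -0.1287, 0.0758]
orientation: [-0.005, 0.55, 0.835, -0.001]
wrist_force: [-1.1, -1.9, 7.1]
finger_gap: 0.0003
```

>>> {"fn": "carry_out", "kwargs": {
  "moves": [-1,0,0,0.0009,0.1,0.1,0,-1,0,0,0.0009,0.1,0.1,0,-1,0,0,0.0009,0.1,0.1,0,-1,0,0,0.0009,0.1,0.1,0,-1,0,0,0.0009,0.1,0.1,0]
}}

```text
clock: 14.6
tcp_pos: [0.5864, -0.1288, 0.0763]
orientation: [-0.009, 0.55, 0.835, -0.002]
wrist_force: [-1.4, -2.1, 7.9]
finger_gap: 0.0003
```

```bash
python3 - <<'E'
from h import *
look("p13")
c=cam("scene")
for n,a in(("B",-.165),("Y",.232)):
    e=lambda x,r:proj(c,world([x,-r*np.sin(a),.07+r*np.cos(a)]))
    print(n,"expected tip minus clip px",(e(.099,.208)-e(.09,.217)).round(2))
E
```

```text
t 14.6 tcp [ 0.5864 -0.1288  0.0763] loc [-0.0592 -0.1215  0.0763] F [-1.36 -2.06  7.91] gap 0.0003
tool move [ 0.0022 -0.0015 -0.0517] turn [-0.76 -0.8   0.26]
needle n 21 angle med 0.211 rmax 0.212 tip y,z [-0.049  0.206]
B [282.3, 195.9] [0.09  0.034 0.283] ang -0.16
Y [267.5, 214.3] [ 0.09  -0.051  0.281] ang 0.236
B expected tip minus clip px [1.76 3.  ]
Y expected tip minus clip px [2.49 2.22]
```

For blue, the measured tip-to-clip offset of (1.3,2.8) px fits the expected (1.8,3.0). Yellow is now about 2–3 mm from its marker and held for over 1 s. Releasing.

>>> {"fn": "carry_out", "kwargs": {
  "moves": [-1,0,0,-0.006,0,0,0,-1,0,0,-0.009,0,0,0,-1,0,0,-0.012,0,0,0,-1,0,0,-0.025,0,0,0,-1,0,0,-0.03,0,0,0]
}}

```text
clock: 15.28
tcp_pos: [0.5856, -0.1279, 0.1588]
orientation: [-0.013, 0.55, 0.835, -0.002]
wrist_force: [0.7, -0.1, 0.5]
finger_gap: -0.0
```

>>> {"fn": "carry_out", "kwargs": {
  "moves": [-1,0,-0.02,-0.03,0,0,0,-1,0,0,0,0,0,0,-1,0,0,0,0,0,0,-1,0,0,0,0,0,0,-1,0,0,0,0,0,0]
}}

```text
clock: 15.9
tcp_pos: [0.5684, -0.1354, 0.1902]
orientation: [-0.013, 0.55, 0.835, -0.001]
wrist_force: [-0.2, -0.1, -0.6]
finger_gap: -0.0001
```

```bash
python3 - <<'E'
from h import *
look("p14")
im=env.read_camera("top");b=cv2.imread("pics/top0.png")[:,:,::-1].copy()
for c in(BLUE,YEL):
  for i in(b,im): print([x[0] for x in blobs(i,*c,10) if 190<x[0][0]<330 and 140<x[0][1]<230])
cv2.imwrite("pics/end.png",im[:,:,::-1])
E
```

```text
t 15.9 tcp [ 0.5684 -0.1354  0.1902] loc [-0.0783 -0.1205  0.1902] F [-0.23 -0.08 -0.55] gap -0.0001
tool move [-0.0009  0.0194  0.0618] turn [-0.96 -1.19  0.34]
needle n 11 angle med -0.014 rmax 0.206 tip y,z [0.003 0.206]
B [282.6, 195.3] [0.09  0.036 0.285] ang -0.166
Y [267.7, 214.3] [ 0.09  -0.049  0.279] ang 0.232
[[246.7, 165.6], [244.0, 211.7]]
[[246.7, 165.6], [244.0, 211.7]]
[[266.9, 157.1], [313.3, 169.7], [295.5, 189.9], [277.5, 217.6]]
[[267.1, 157.2], [290.9, 187.7]]
```

View pics/end.png

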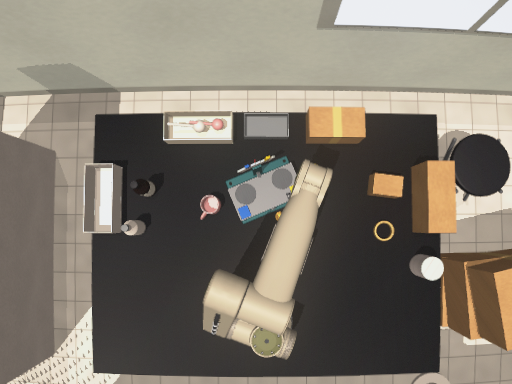

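The final view shows the needle in the middle, with the markers, mug, bottles, carton and tape where they began. The jar is hidden under the wrist, which is well above it. Handing in.

```bash
python3 -c "
from workcell import env
print(env.hand_in())"
```

```text
the job is handed in; nothing more can be done
None
```

I pressed both pads with the shut fingertips, blue first, let the needle swing back after each, and handed the job in at about 16 s. No verdict was reported.

- **Blue:** held steady for about 1.3 s. The needle read about -0.16 rad and the blue marker -0.15 to -0.17, which is roughly 2–4 mm apart at the tip. The force was 5 N.
- **Yellow:** the first hold crept back because the arm gave way under load, so I pressed again. I then held it for about 2 s with small corrections, ending about 2–3 mm short of the marker at 7–8 N. The two ways of estimating the tilt differed slightly: about 0.21–0.23 rad from the image and 0.25 rad from the press depth, against a marker at 0.23. All of these are inside the 9 mm tolerance.
- **End state:** the needle reads the same as after the blue release (-0.014 rad), the arm is clear of the scale, and both markers are within a fraction of a pixel of where they started. In the final top view the mug, bottles, carton and tape stand where they began. The arm hid the jar and most of the weight, so I couldn't check those two, but the arm never came down near them.

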